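Refit and lock the clean-out cover of the bench dust extractor

ROBOT

A 7-joint arm with a two-finger parallel gripper is mounted at the origin on the work surface. World frame = base frame: x ahead of the robot, y to its left, z up, the work surface at z = 0. Lengths are in mm, angles in rad, forces in N, time in s.
With the tool pointing down it reaches from about 400 to 900 mm from the base axis. Payload 5.6 kg.
Tool frame: the origin (TCP) lies between the finger pads; the fingertips stand 25 mm ahead of it and the grasp point (between the pads) lies 6 mm ahead of it (ctrl.tip_reach is the distance from the TCP to the fingertips, in mm); z points along the fingers, y is the direction in which the jaws open and shut (so a half turn about z gives the same grasp; the last joint's range is limited). The gripper opens to 92 mm and grips with 3 to 60 N. Pads are 20 mm wide; open, the fingers measure 128 mm over their backs; the gripper's body (75 mm by 189 mm) begins 69 mm behind the grasp point.
Start: joints at [-1.281, 0.468, -0.012, 1.603, 0.006, 1.071, -0.056], TCP at [212.389, 614.328, 239.592] pointing down, gripper open.
Joint ranges: [-2.53, 2.53], [-0.31, 2.02], [-1.57, 1.55], [0.28, 2.44], [-1.29, 4.43], [0.15, 1.84], [-2.92, 2.92]. Speed limits (rad/s): [2.57, 2.57, 3.14, 3.14, 3.14, 3.14, 3.14].

INTERFACE

Orientations are given as a unit quaternion [w, x, y, z].
In Python, from rig import ctrl, imaging gives the robot as it stands.
- The arm moves only by the shell command python3 -m jog 'ROWS'. ROWS is JSON, a list of rows, each a list of 7 numbers: the turn, a rotation vector about the world's x, y, z in degrees, then the shift along the world's x, y, z in m, then the opening, from 0 (shut) to 1 (fully open). A call has 1 to 20 rows; each row is the pose to reach, as a shift and turn from the pose commanded when the call began; what a row does not reach only later rows make up. A row lasts 1/12 s, in which the tool goes at most 41.7 mm and 7.16 degrees, less where a joint would pass 70% of its speed; a pose out of reach is approached as far as the arm can. A call with a gripper value outside its range is refused whole. The fingers move at their own pace and stop on an object; the grip force is fixed at half the most. Time passes only in rows, so rows that repeat a pose let the fingers close. It gives the time, the measured TCP pose, the force and the opening at its end, in the units of the state.
- ctrl.observe(): the state, without advancing time (a new reading comes with each control period).
- imaging.camera(name): name is "side" or "top" or "wrist"; returns a dict with "image" (420x560x3 uint8, blue, green, red), "intrinsics" (3x3 intrinsics, pixels), "R" (3x3) and "t" (3): a world point X has camera coordinates R X + t. Camera axes: x right, y down, z forward; pixel columns grow to the right and rows downward; lengths in mm; the calibration is good to about 2 mm. A picture is of the moment at which its call begins. There is no depth.
- ctrl.hand_in(): hands the job in, once; it reports no verdict.
The state is a dict: "time": time; "joints": joint angles; "dq": joint speeds; "tau": joint torques, N m; "tool_pos": TCP position; "ee_rot": TCP orientation; "contact_force": force on the tool from outside, world axes, zero at the start; "wrist_torque": the same for the moment, N m; "grip_width": finger opening in mm.
Only numpy, scipy, OpenCV 4.12 (cv2) and the standard library are available. Lean on these libraries where they do the work, as an engineer would, in place of code of your own. Each camera call takes 0.05 s, during which the arm holds its last target.

TASK

Refit the loose clean-out cover on the dust extractor: set it gently over the collar round the opening so that it sits fully home on the rim, then press its red wing head down and turn it a quarter turn clockwise until the cam catches, and let go. Never push or force the cover or its stud with more than about 20 newtons, the thin sheet and the receptacle bend, and leave the other things on the bench where they are.

Things in the scene. Friction and masses are not known exactly. Their poses are not given: they have to be found in the camera images.
- cover_top (a point): centre of the flat top face of the loose clean-out cover, a bare aluminium cap 136 x 116 mm and 25 mm high with its edges folded down 22 mm (open below, inside 130 x 110 mm). x along the 136 mm side, y along the 116 mm side, z up. It starts right way up on the bench, standing on its folded edges, and fits the collar either way round (half a turn is the same)
- grip (a point): the red wing head of the quarter-turn stud captive in the middle of the cover: an upright bar 46 mm long, 14 mm thick, 30 mm high, white line on top. Point on the stud's axis, 12 mm below the wing's top, 38 mm above the cover's face while up; x along the wing, y across it, z up. Grip here or higher, from above, across the 14 mm; under the wing are a 13 mm stem and 20 mm of air, 8 when pressed
- collar (a point): centre of the collar's rim: a rectangular steel upstand 126 x 106 mm outside, wall 3 mm, 28 mm high with a rolled rim, round the clean-out opening on the extractor's deck. At rim height, 138 mm above the bench; x along the 126 mm side, y along the 106 mm side, z up. The cover drops over it with 2 mm play each side and rests on the rim: cover_top is then 3 mm above this point, axes parallel
- stud_turn (a joint): angle of the wing on the cover, rad: 0 open, wing along the long side (black dots); grows clockwise from above; 1.57 locked, wing across (green dots). Light friction. In the bracket it turns clockwise only, and only while pressed so deep that the cam passes a 2.5 mm rib; it drops in behind the rib from about 1.35, dead stop at about 1.8. Under the bracket it stays down, so it may be regripped
- stud_press (a joint): how far the head is pressed into the cover, m: 0 up, 0.0118 at its end. A spring pushes it up, 1.5 N at the top plus 0.7 N per mm. The bracket sits higher or lower from one extractor to the next, unseen: the cam clears the rib at a depth of 3.3 to 9.9 mm (4 to 8.5 N) and hits the bracket's floor 1.1 mm deeper, from where the push rises steeply. Once caught it springs back 2.5 mm, to 0.8 to 7.4 mm
- cover: the same cover as a body, 0.24 to 0.40 kg with its stud; origin at the centre of its underside, 25 mm below cover_top, axes as cover_top. It can be lifted and carried by the wing of its stud
- extractor: grey dust extractor, fixed, housing 300 x 340 mm, deck 110 mm above the bench; origin at the centre of its footprint, collar at x = -20 mm in it. A slotted bracket (slot along x) inside the opening takes the stud's cross-bar cam, which enters it in the last few mm of the way down if the wing lies along the cover's x. A black control pod, 30 mm high, stands on the deck beyond the collar
- tape_roll: bystander: roll of paper tape lying flat, 90 mm across, 24 mm high, near the cover; origin under its centre
- dust_brush: bystander: brush with a wooden handle, 190 mm long, lying near the cover on the robot's side; origin under its middle
- paint_tin: bystander: green 1-litre paint tin, 95 mm across, 114 mm high, beyond the cover and the extractor; origin under its centre
- spray_can: bystander: yellow spray can, 60 mm across, 190 mm high, standing beside the tin; origin under its centre
- mallet: bystander: carver's round wooden mallet standing on its head, 86 mm across, 224 mm high, at the right of the bench; origin under its centre
- chisel: bystander: hand tool with a wooden handle, 220 mm long, lying at the left of the bench; origin under its middle
- ornament: bystander: dark wooden block with gilded flowers, 150 x 60 x 34 mm, lying between the cover and the extractor, towards the robot; origin under its centre
Things that resemble listed ones, but are neither listed nor needed, are in the scene too. Leave any orange look-alike of the cover alone.

How it is judged (in metres and radians):
On the way, in this order (a step that is already met when the one before it is completed fails the run):
1. the cover sits home on the collar, stud still open (z of cover_top in the frame of collar between 0.001 and 0.005 m and horizontal distance between cover_top and collar below 0.005 m and value of joint stud_turn below 0.4 rad), for 0.2 s.
2. the head is pressed in and turned at least 45 degrees clockwise with the cover home (value of joint stud_turn above 0.785 rad and value of joint stud_press above 0.0025 m and z of cover_top in the frame of collar below 0.005 m).
At the end, for the whole second after the job is handed in: The cover sits level on the rim (top face 1.5 to 4.5 mm above the collar point, within 5 mm sideways), the wing stands at 1.3 to 1.95 rad, the head has sprung back with the cam caught (pressed 0.3 to 8.5 mm), the cover is at rest and let go (value of joint stud_turn between 1.3 and 1.95 rad and value of joint stud_press between 0.0003 and 0.0085 m and z of cover_top in the frame of collar between 0.0015 and 0.0045 m and horizontal distance between cover_top and collar below 0.005 m and angle between the z axis of cover_top and the z axis of collar, either way round below 0.04 rad and linear speed of cover below 0.02 m/s and contact force between the fingers and cover below 0.1 N); the robot touches nothing.
It fails at once if the cover and its stud bear on the extractor with more than 26 N in all (20 N of pushing and their own weight, with a margin) (contact force between cover and extractor above 26 N).
It fails at once if a bystander is moved by more than 20 mm (distance of any of tape_roll, dust_brush, paint_tin, spray_can, mallet, chisel, ornament from where it was at the start of the episode above 0.02 m).
It also fails if it takes over 64 s, if anything falls off the work surface, if the arm or the gripper's body presses on something with over 40 N, if the wrist force passes 120 N, or if a joint passes its speed limit or range.

## Working session

There is one attempt and no reset: what is moved stays moved. The work goes in short steps, Python scripts to look and compute and a shell command to move; the robot and the scene stay as the last step left them, time stands still between calls to the robot, and variables do not carry over. Pictures are saved under pics/ and viewed, and the job is handed in when it is done.

```bash
ls; mkdir -p pics; python3 - <<'E'
from rig import ctrl, imaging
import cv2
s=ctrl.observe();print(s, ctrl.tip_reach)
for n in("side","top","wrist"):
    c=imaging.camera(n);cv2.imwrite(f"pics/{n}0.png",c["image"]);print(n,c["intrinsics"],c["R"],c["t"])
E
```

```text
pics
{'time': 0.0, 'joints': array([-1.28098703,  0.46833223, -0.01161768,  1.60360267,  0.0060189 ,
        1.07138712, -0.05630778]), 'dq': array([ 0.00055226, -0.00122344, -0.00151975, -0.0009376 , -0.00017973,
       -0.00076883,  0.00159594]), 'tau': array([-7.00809287e-04, -5.20568669e+01, -1.28676882e-02, -2.43750179e+01,
       -5.67147962e-02,  1.72044238e-02,  1.35599153e-04]), 'tool_pos': array([212.24239262, 613.81684761, 238.67815417]), 'ee_rot': array([-7.58402472e-05,  1.65662100e-01,  9.86182209e-01, -8.44104044e-04]), 'contact_force': array([ 1.23205211, -0.07031105,  0.89475251]), 'wrist_torque': array([ 0.02660313, -0.03073837,  0.00121915]), 'grip_width': 91.88741146606715} 25.0
side [[538.0990854    0.         276.60928851]
 [  0.         538.0990854  220.55624794]
 [  0.           0.           1.        ]] [[-0.98053468 -0.19572228  0.01563784]
 [-0.14110557  0.6470486  -0.74927787]
 [ 0.13653193 -0.73689952 -0.66207109]] [ 519.20426529  151.37495109 2126.38718375]
top [[451.48463259   0.         281.59338305]
 [  0.         451.48463259 206.54944991]
 [  0.           0.           1.        ]] [[-0.02592655 -0.99954813 -0.01520989]
 [-0.99461954  0.02731929 -0.09992815]
 [ 0.10029852  0.01253727 -0.9948784 ]] [  32.11193819  550.25512792 1477.22539984]
wrist [[377.48814043   0.         279.20569408]
 [  0.         377.48814043 208.96736312]
 [  0.           0.           1.        ]] [[ 0.32535383  0.9455904  -0.00191782]
 [ 0.91364136 -0.31383691  0.2583909 ]
 [ 0.24373008 -0.08582067 -0.96603854]] [-648.43814699  -28.81579405  390.42618648]
```

View pics/top0.png

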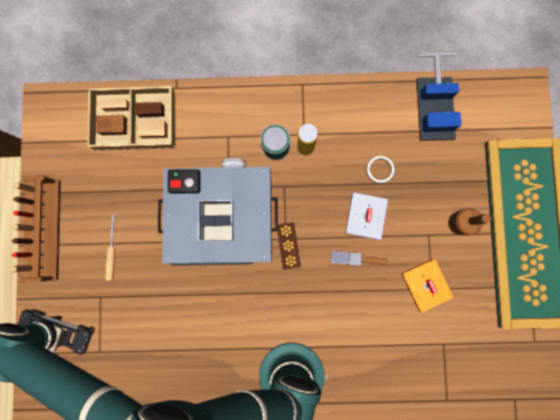

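View pics/side0.png

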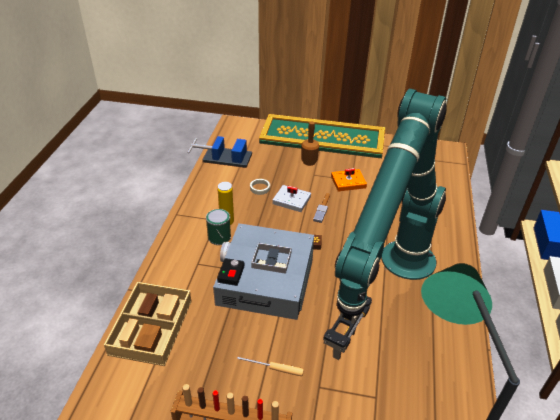

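View pics/wrist0.png

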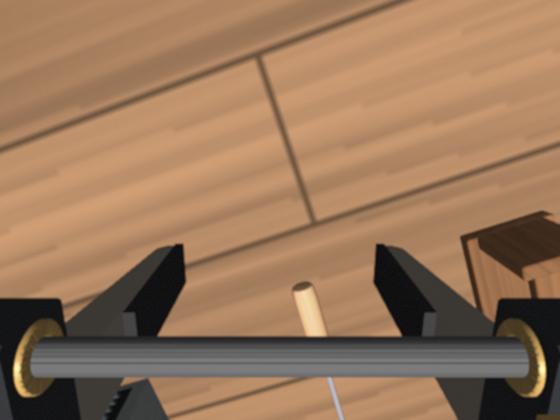

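The top view has two candidates: a silver cap with a red wing at (367,216) and an orange one at (428,286). The bare aluminium one at (367,216) fits the description. I'll confirm it in an enlarged crop.

```bash
cat > h.py <<'E'
import numpy as np, cv2
from rig import ctrl, imaging
def proj(c,X):
    p=c["R"]@np.asarray(X,float)+c["t"]; q=c["intrinsics"]@p; return q[:2]/q[2]
def ray(c,uv,z):
    d=c["R"].T@np.linalg.solve(c["intrinsics"],np.array([uv[0],uv[1],1.])); o=-c["R"].T@c["t"]
    return o+d*(z-o[2])/d[2]
def crop(img,x0,y0,x1,y1,k,name):
    cv2.imwrite("pics/"+name,cv2.resize(img[y0:y1,x0:x1],None,fx=k,fy=k,interpolation=cv2.INTER_CUBIC))
def rot(w): return cv2.Rodrigues(np.asarray(w,float))[0]
def quatR(q):
    from scipy.spatial.transform import Rotation as Ro
    return Ro.from_quat([q[1],q[2],q[3],q[0]]).as_matrix()
E
python3 - <<'E'
from h import *
i=cv2.imread("pics/top0.png")
a=cv2.resize(i[180:250,330:410],None,fx=8,fy=8,interpolation=cv2.INTER_CUBIC)
cv2.imwrite("pics/covtop.png",a)
crop(i,150,150,290,270,5,"exttop.png")
j=cv2.imread("pics/side0.png")
crop(j,260,170,330,220,10,"covside.png"); crop(j,210,220,330,315,6,"extside.png")
E
```

```text
(no output)
```

View pics/covtop.png

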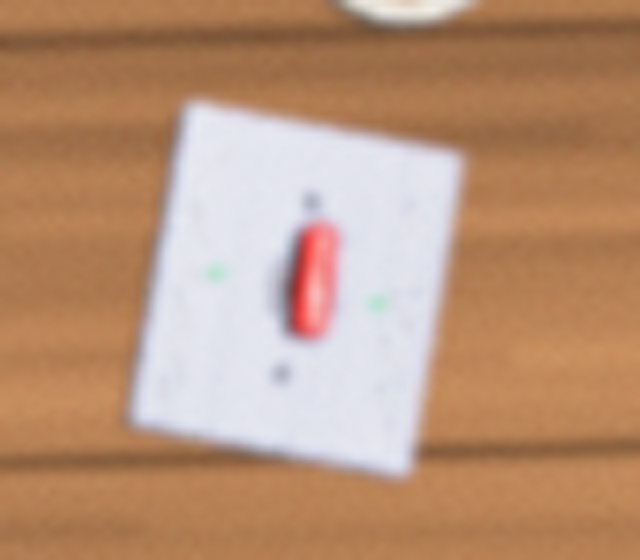

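View pics/exttop.png

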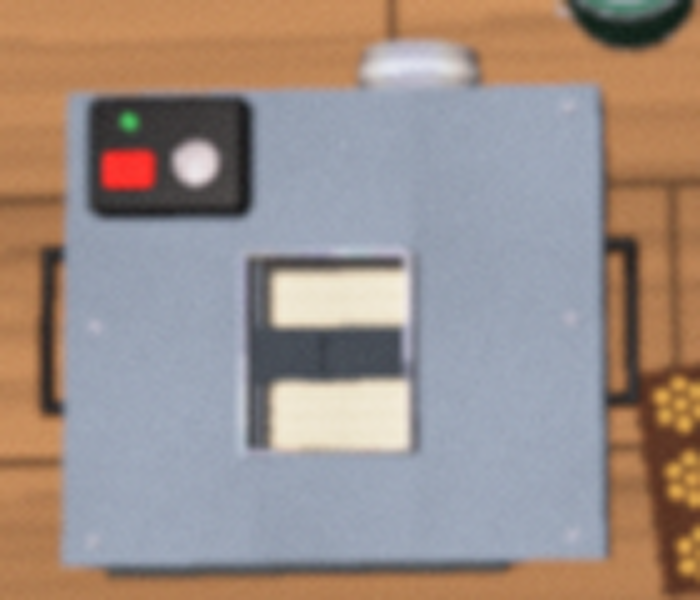

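View pics/covside.png

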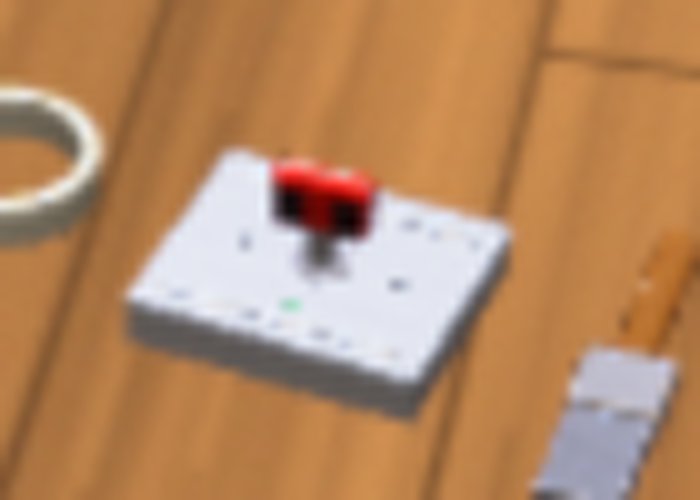

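View pics/extside.png

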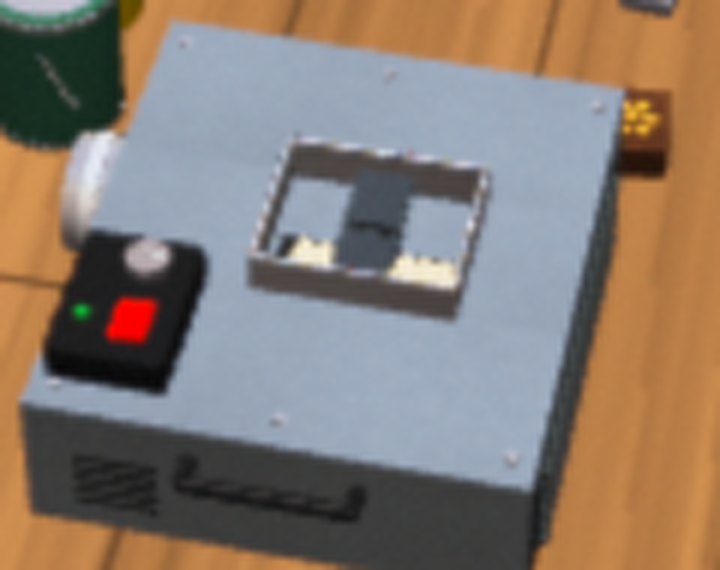

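The crops confirm it. The silver cap at (367,216) is the bare aluminium one, with the wing along its black dots (open), and the orange one at (428,286) is the look-alike. The collar's opening is centred near (216,220) in the top view. Next I compute the positions.

```bash
python3 - <<'E'
from h import *
T=imaging.camera("top");S=imaging.camera("side")
def src(p,k,o): return (np.array(p)+.5)/k-.5+np.array(o)
ct=[src(p,8,(330,180)) for p in [(188,103),(464,155),(412,473),(133,425)]]
P=np.array([ray(T,p,25) for p in ct]);print("cover",P.round(1).tolist(),P.mean(0))
print([np.linalg.norm(P[i]-P[(i+1)%4]).round(1) for i in range(4)], [np.degrees(np.arctan2(*(P[a]-P[b])[1::-1])) for a,b in((0,3),(1,2))])
cs=[src(p,10,(260,170)) for p in [(232,152),(510,235),(415,385),(130,300)]]
Q=np.array([ray(S,p,25) for p in cs]);print("coverS",Q.round(1).tolist(),Q.mean(0))
rt=[src(p,5,(150,150)) for p in [(243,250),(415,250),(415,455),(240,455)]]
P=np.array([ray(T,p,138) for p in rt]);print("rim",P.round(1).tolist(),P.mean(0))
rs=[src(p,6,(210,220)) for p in [(293,140),(491,170),(460,293),(252,258)]]
Q=np.array([ray(S,p,138) for p in rs]);print("rimS",Q.round(1).tolist(),Q.mean(0))
dt=[src(p,5,(150,150)) for p in [(70,92),(602,88),(608,560),(62,566)]]
P=np.array([ray(T,p,110) for p in dt]);print("deck",P.round(1).tolist(),P.mean(0))
print([np.degrees(np.arctan2(*(P[a]-P[b])[1::-1])) for a,b in((0,3),(1,2),(0,1),(3,2))])
E
```

```text
cover [[592.0, -222.6, 25.0], [567.0, -336.4, 25.0], [435.5, -308.4, 25.0], [458.3, -194.3, 25.0]] [ 513.19731057 -265.41113528   25.        ]
[np.float64(116.5), np.float64(134.5), np.float64(116.5), np.float64(136.7)] [np.float64(-11.96041306410896), np.float64(-11.983764423918705)]
coverS [[567.7, -331.2, 25.0], [435.8, -298.7, 25.0], [460.3, -187.6, 25.0], [591.5, -217.9, 25.0]] [ 513.83908324 -258.85970609   25.        ]
rim [[568.6, 274.1, 138.0], [565.6, 167.2, 138.0], [438.9, 169.1, 138.0], [441.7, 276.9, 138.0]] [503.70735847 221.81185066 138.        ]
rimS [[564.9, 176.3, 138.0], [441.3, 176.5, 138.0], [441.0, 281.5, 138.0], [566.3, 279.5, 138.0]] [503.38952141 228.46775757 138.        ]
deck [[676.5, 389.5, 110.0], [669.3, 50.0, 110.0], [371.3, 53.2, 110.0], [376.3, 394.5, 110.0]] [523.38401298 221.79921099 110.        ]
[np.float64(-0.9410215298831389), np.float64(-0.620097428807857), np.float64(88.78582090342861), np.float64(89.1575156991713)]
```

```bash
python3 -m jog '[[0,0,2,0,0,0.04,1],[0,0,4,0.07,-0.1,0.06,1],[0,0,7,0.14,-0.19,0.06,1],[0,0,7,0.21,-0.29,0.06,1],[0,0,7,0.291,-0.389,0.06,1],[0,0,7,0.291,-0.389,0.06,1],[0,0,7,0.291,-0.389,0.06,1],[0,0,7,0.291,-0.389,0.06,1],[0,0,7,0.291,-0.389,0.06,1],[0,0,7,0.291,-0.389,0.06,1],[0,0,7,0.291,-0.389,0.06,1],[0,0,7,0.291,-0.389,0.06,1],[0,0,7,0.291,-0.389,0.06,1],[0,0,7,0.291,-0.389,0.06,1],[0,0,7,0.291,-0.389,0.06,1],[0,0,7,0.291,-0.389,0.06,1],[0,0,7,0.291,-0.389,0.06,1]]'
python3 - <<'E'
from h import *
c=imaging.camera("wrist");cv2.imwrite("pics/w1.png",c["image"]);s=ctrl.observe();print(s["tool_pos"],s["ee_rot"],s["time"],s["contact_force"])
import pickle;pickle.dump((c,s),open("w1.pkl","wb"))
E
```

```text
time: 1.67
tool_pos: [502.4, 226.9, 299.4]
ee_rot: [-0.0, 0.104, 0.995, 0.0]
contact_force: [-0.1, 0.7, -0.3]
grip_width: 92.0
[502.40006686 226.94970176 299.45070106] [-2.63929391e-04  1.03649654e-01  9.94613822e-01  1.58038308e-04] 1.7167 [-0.72854334 -0.57212646  0.55450448]
```

View pics/w1.png

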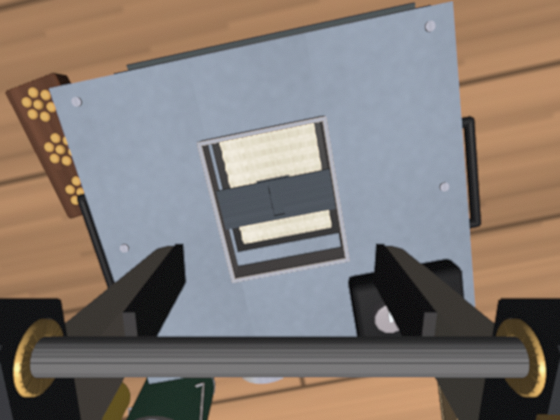

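```bash
python3 - <<'E'
from h import *
i=cv2.imread("pics/w1.png")
crop(i,190,105,360,295,4,"w1c.png")
E
```

```text
(no output)
```

View pics/w1c.png

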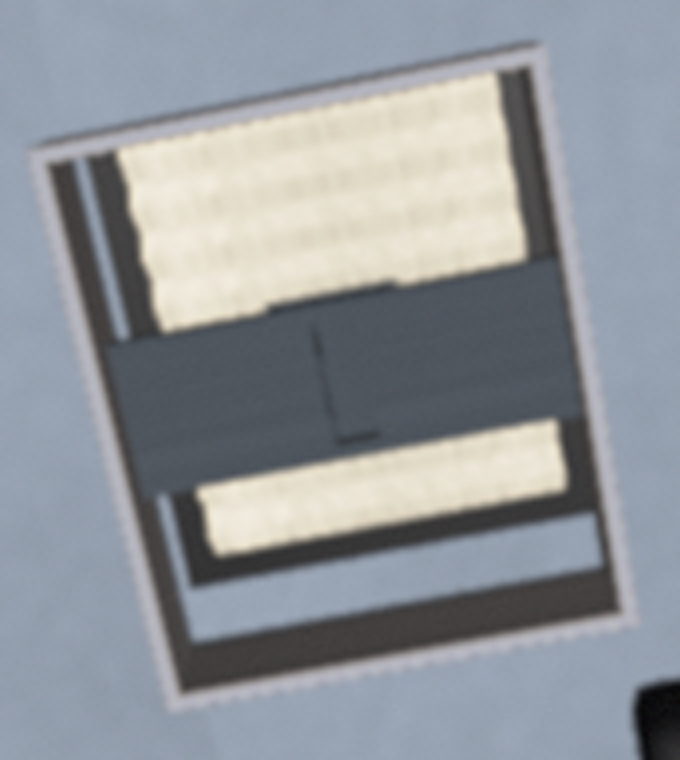

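```bash
cat >> h.py <<'E'
from scipy.optimize import least_squares
def src(p,k,o): return (np.array(p,float)+.5)/k-.5+np.array(o)
def fitrect(c,pts,L,W,z,x0):
    # pts order: signs (sx,sy) given
    def f(v):
        ca,sa=np.cos(v[2]),np.sin(v[2]); r=[]
        for (sx,sy),p in pts:
            a,b=sx*L/2,sy*W/2
            r+=list(proj(c,[v[0]+ca*a-sa*b,v[1]+sa*a+ca*b,z])-p)
        return r
    o=least_squares(f,x0); return o.x,np.round(o.fun,1)
E
python3 - <<'E'
from h import *
import pickle
c,s=pickle.load(open("w1.pkl","rb"))
sg=[(-1,-1),(-1,1),(1,1),(1,-1)]
pp=[src(p,4,(190,105)) for p in [(32,152),(540,45),(635,622),(172,708)]]
for p in pp: print(ray(c,p,138).round(1))
v,r=fitrect(c,list(zip(sg,pp)),126,106,138,[503,225,0]);print(v,np.degrees(v[2]),r)
# camera pose in tool frame
Rt=quatR(s["ee_rot"]);print("cam in tool",Rt.T@(-c["R"].T@c["t"]-s["tool_pos"]));print(c["R"]@Rt)
E
```

```text
[442.5 172.2 138. ]
[442.8 275.5 138. ]
[567.2 274.4 138. ]
[566.4 170.9 138. ]
[ 5.04986541e+02  2.23199075e+02 -7.70336241e-03] -0.44137015435618343 [-2.1 -0.7  1.4 -0.9  1.7  0.9 -1.   1.4]
cam in tool [  74.04193706   -0.54679895 -144.62672503]
[[ 1.13333391e-03  9.99999329e-01  2.40151146e-04]
 [-9.66118435e-01  1.15691774e-03 -2.58096552e-01]
 [-2.58096657e-01  6.04951248e-05  9.66119098e-01]]
```

The wrist picture shows the collar with corners at about (198,143), (325,116), (348,260) and (233,282). That gives a centre of (505,223) and a yaw of −0.4°. Now on to the cover.

```bash
python3 -m jog '[[0,0,0,0.0,-0.04,0,1],[0,0,0,0.01,-0.12,0,1],[0,0,0,0.011,-0.489,0,1],[0,0,0,0.011,-0.489,0,1],[0,0,0,0.011,-0.489,0,1],[0,0,0,0.011,-0.489,0,1],[0,0,0,0.011,-0.489,-0.04,1],[0,0,0,0.011,-0.489,-0.06,1],[0,0,0,0.011,-0.489,-0.08,1],[0,0,0,0.011,-0.489,-0.1,1],[0,0,0,0.011,-0.489,-0.1,1],[0,0,0,0.011,-0.489,-0.1,1],[0,0,0,0.011,-0.489,-0.1,1],[0,0,0,0.011,-0.489,-0.1,1],[0,0,0,0.011,-0.489,-0.1,1],[0,0,0,0.011,-0.489,-0.1,1],[0,0,0,0.011,-0.489,-0.1,1],[0,0,0,0.011,-0.489,-0.1,1]]'
python3 - <<'E'
from h import *
c=imaging.camera("wrist");cv2.imwrite("pics/w2.png",c["image"]);s=ctrl.observe();print(s["tool_pos"],s["ee_rot"],s["time"],s["contact_force"])
import pickle;pickle.dump((c,s),open("w2.pkl","wb"))
E
```

```text
time: 3.22
tool_pos: [515.4, -261.9, 200.5]
ee_rot: [0.001, 0.104, 0.995, 0.0]
contact_force: [-0.1, 0.2, -0.5]
grip_width: 91.6
[ 515.22722628 -262.19314506  200.40798089] [7.79140810e-04 1.03907888e-01 9.94586592e-01 2.35461048e-04] 3.2667 [-0.99402106  0.291663   -0.08720632]
```

View pics/w2.png

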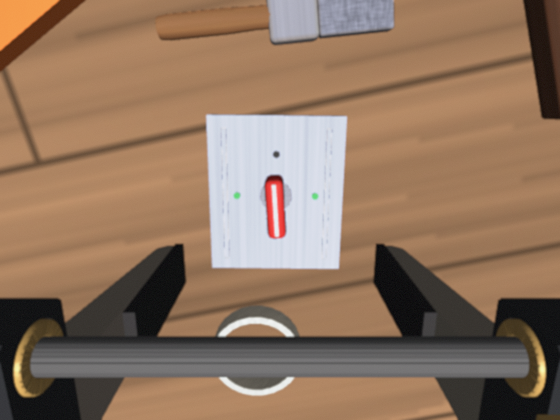

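The picture shows the cover square in the image, with corners at (207,115), (347,115), (340,268) and (212,268). Its wing, around (276,208), is slightly skewed. I'll enlarge it.

```bash
python3 - <<'E'
from h import *
i=cv2.imread("pics/w2.png")
crop(i,195,105,360,280,4,"w2c.png")
E
```

```text
(no output)
```

View pics/w2c.png

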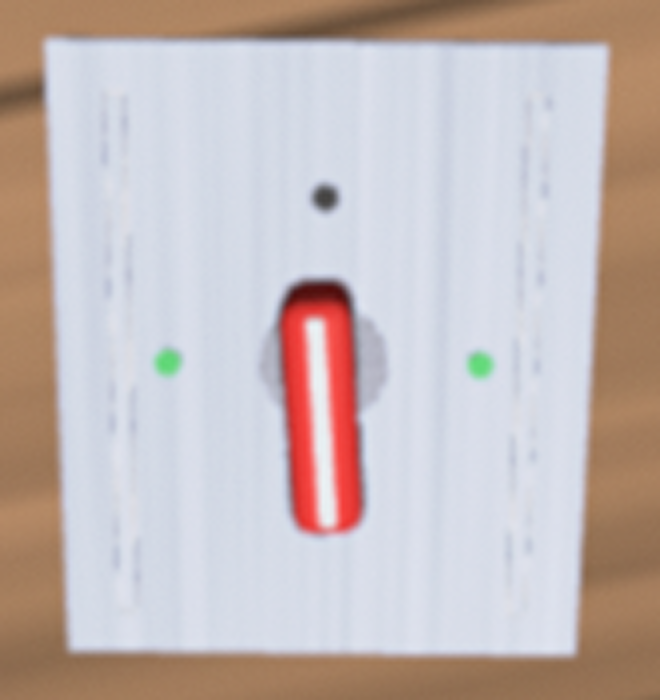

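```bash
python3 - <<'E'
from h import *
import pickle
c,s=pickle.load(open("w2.pkl","rb"))
sg=[(-1,-1),(-1,1),(1,1),(1,-1)]
pp=[src(p,4,(195,105)) for p in [(46,38),(608,45),(577,655),(69,652)]]
v,r=fitrect(c,list(zip(sg,pp)),136,116,25,[513,-262,-.2]);print(v,np.degrees(v[2]),r)
g=[ray(c,src(p,4,(195,105)),25) for p in [(168,362),(480,365)]];print("green mid",(g[0]+g[1])/2,np.degrees(np.arctan2(*(g[1]-g[0])[1::-1]))-90)
w=[ray(c,src(p,4,(195,105)),75) for p in [(314,318),(328,526)]];d=w[1]-w[0];print("wing mid",(w[0]+w[1])/2,np.linalg.norm(d),np.degrees(np.arctan2(d[1],d[0])))
Rt=quatR(s["ee_rot"]);print("tool y ang",np.degrees(np.arctan2(Rt[1,1],Rt[0,1])),"grasp pt",s["tool_pos"]+6*Rt[:,2])
E
```

```text
[ 5.14456696e+02 -2.65035806e+02 -2.15445487e-01] -12.344117115460946 [-0.2  0.2  0.3 -0.2 -0.2  0.1  0.2 -0.2]
green mid [ 514.31663569 -265.2196204    25.        ] -12.387532236389717
wing mid [ 514.23063881 -265.31123204   75.        ] 40.03975605631906 -8.270773159034642
tool y ang 78.07152521045799 grasp pt [ 515.23681895 -262.19130633  194.40798884]
```

The wing is 4° counter-clockwise of the cover's long side, and both centre on about (514.3,−265.2). I'll grip square to the cover so that the wing lines up with its x axis.

```bash
python3 -m jog '[[0,0,-0.5,-0.001,-0.003,-0.03,1],[0,0,-0.5,-0.001,-0.003,-0.06,1],[0,0,-0.5,-0.001,-0.003,-0.09,1],[0,0,-0.5,-0.001,-0.003,-0.11,1],[0,0,-0.5,-0.001,-0.003,-0.12,1],[0,0,-0.5,-0.001,-0.003,-0.129,1],[0,0,-0.5,-0.001,-0.003,-0.129,1],[0,0,-0.5,-0.001,-0.003,-0.129,1],[0,0,-0.5,-0.001,-0.003,-0.129,1],[0,0,-0.5,-0.001,-0.003,-0.129,1]]'
python3 - <<'E'
from h import *
c=imaging.camera("wrist");cv2.imwrite("pics/w3.png",c["image"]);s=ctrl.observe();print(s["tool_pos"],s["ee_rot"],s["time"],s["contact_force"])
E
```

```text
time: 4.1
tool_pos: [514.3, -267.0, 71.9]
ee_rot: [0.001, 0.109, 0.994, -0.0]
contact_force: [0.5, 0.5, 0.5]
grip_width: 92.2
[ 514.12448635 -266.97803175   71.78435831] [ 1.06934359e-03  1.09493911e-01  9.93986870e-01 -2.03168552e-04] 4.15 [ 0.01826316 -0.37450053  1.24798174]
```

View pics/w3.png

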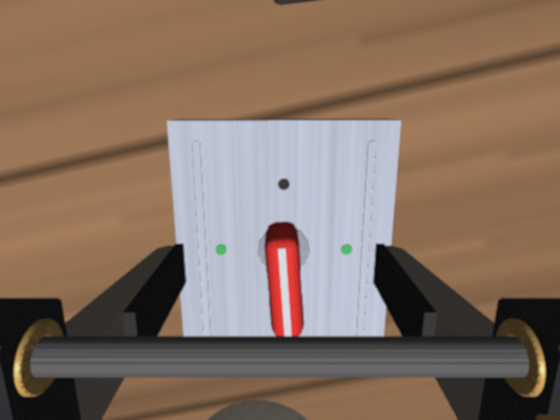

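The wing is centred at column 284, against 280 for the fingers, so I nudge by 1.5 mm and close.

```bash
python3 -m jog '[[0,0,0,0,0.0015,0,1],[0,0,0,0,0.0015,0,0.5],[0,0,0,0,0.0015,0,0.3],[0,0,0,0,0.0015,0,0.2],[0,0,0,0,0.0015,0,0.1],[0,0,0,0,0.0015,0,0.0],[0,0,0,0,0.0015,0,0.0],[0,0,0,0,0.0015,0,0.0],[0,0,0,0,0.0015,0,0.0],[0,0,0,0,0.0015,0,0.0],[0,0,0,0,0.0015,0,0.0]]'
python3 - <<'E'
from h import *
c=imaging.camera("wrist");cv2.imwrite("pics/w4.png",c["image"]);s=ctrl.observe();print(s["tool_pos"],s["ee_rot"],s["time"],s["contact_force"],s["grip_width"])
E
```

```text
time: 5.07
tool_pos: [513.4, -265.2, 70.6]
ee_rot: [-0.0, 0.11, 0.994, 0.0]
contact_force: [0.0, -0.9, -0.4]
grip_width: 27.6
[ 513.36961818 -265.14488712   70.54960848] [-9.68452777e-06  1.09486779e-01  9.93988251e-01  3.52030584e-05] 5.1167 [-0.06982757  0.5191214   1.36225367] 23.34248667987873
```

View pics/w4.png

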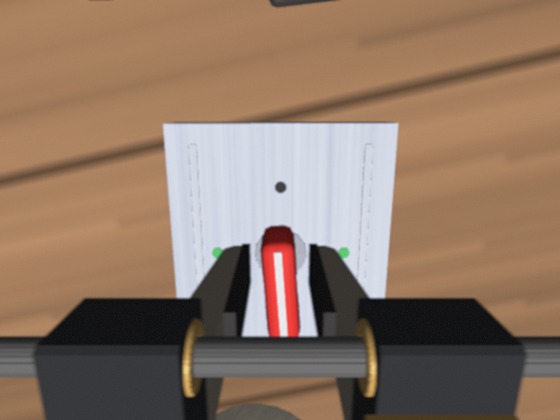

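```bash
python3 -m jog '[[0,0,0,0,0,0,0.0],[0,0,0,0,0,0,0.0],[0,0,0,0,0,0,0.0],[0,0,0,0,0,0,0.0],[0,0,0,0,0,0,0.0]]'
python3 - <<'E'
from h import *
c=imaging.camera("wrist");cv2.imwrite("pics/w5.png",c["image"]);s=ctrl.observe();print(s["tool_pos"],s["ee_rot"],s["time"],s["contact_force"],s["grip_width"])
E
```

```text
time: 5.53
tool_pos: [513.4, -265.0, 70.6]
ee_rot: [0.0, 0.109, 0.994, 0.0]
contact_force: [0.9, 0.8, -0.2]
grip_width: 13.7
[ 513.41598446 -265.08724007   70.59583373] [1.64370472e-05 1.09459795e-01 9.93991221e-01 6.91139174e-05] 5.5833 [-0.79510797 -0.16867537  0.78060982] 13.668939056519065
```

View pics/w5.png

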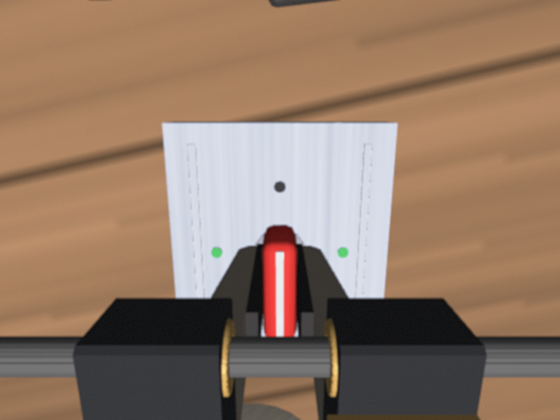

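It's gripped: the opening is 13.7 mm, the wing stands straight at column 280, and the cover is square behind it. Lifting.

```bash
python3 -m jog '[[0,0,0,0,0,0.003,0],[0,0,0,0,0,0.008,0],[0,0,0,0,0,0.016,0],[0,0,0,0,0,0.028,0],[0,0,0,0,0,0.045,0],[0,0,0,0,0,0.065,0],[0,0,0,0,0,0.085,0],[0,0,0,0,0,0.105,0],[0,0,0,0,0,0.125,0],[0,0,0,0,0,0.145,0],[0,0,0,0,0,0.163,0],[0,0,0,0,0,0.177,0],[0,0,0,0,0,0.186,0],[0,0,0,0,0,0.19,0],[0,0,0,0,0,0.19,0],[0,0,0,0,0,0.19,0],[0,0,0,0,0,0.19,0]]'
python3 - <<'E'
from h import *
c=imaging.camera("wrist");cv2.imwrite("pics/w6.png",c["image"]);s=ctrl.observe();print(s["tool_pos"],s["ee_rot"],s["time"],s["contact_force"],s["grip_width"])
c=imaging.camera("side");crop(c["image"],230,100,370,220,5,"s6.png")
E
```

```text
time: 7.0
tool_pos: [512.8, -264.8, 259.6]
ee_rot: [-0.001, 0.109, 0.994, 0.0]
contact_force: [-0.0, -0.9, -3.9]
grip_width: 13.7
[ 512.8269461  -264.92969615  259.56218374] [-9.70386137e-04  1.09535703e-01  9.93982371e-01  1.86486185e-04] 7.05 [-0.05214172  0.80736595 -3.45629484] 14.003373826706362
```

View pics/w6.png

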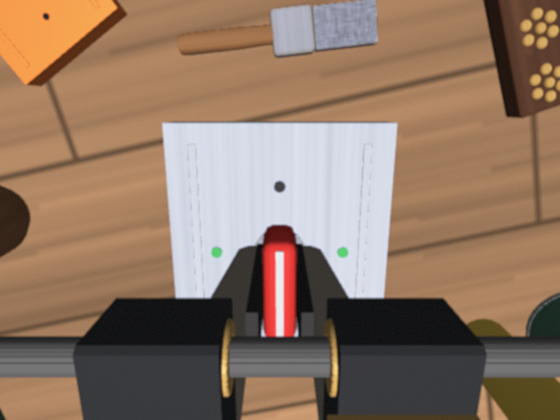

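View pics/s6.png

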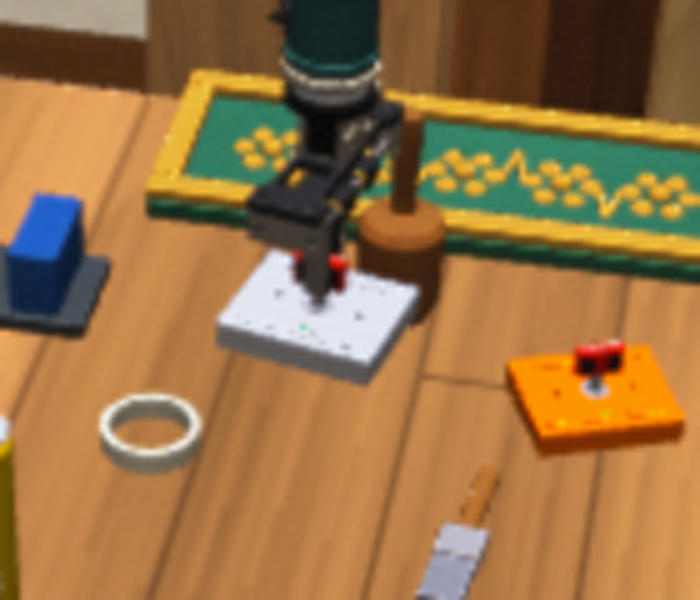

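```bash
python3 - <<'E'
from h import *
i=cv2.imread("pics/w6.png"); crop(i,150,110,410,310,3,"w6c.png")
E
```

```text
(no output)
```

View pics/w6c.png

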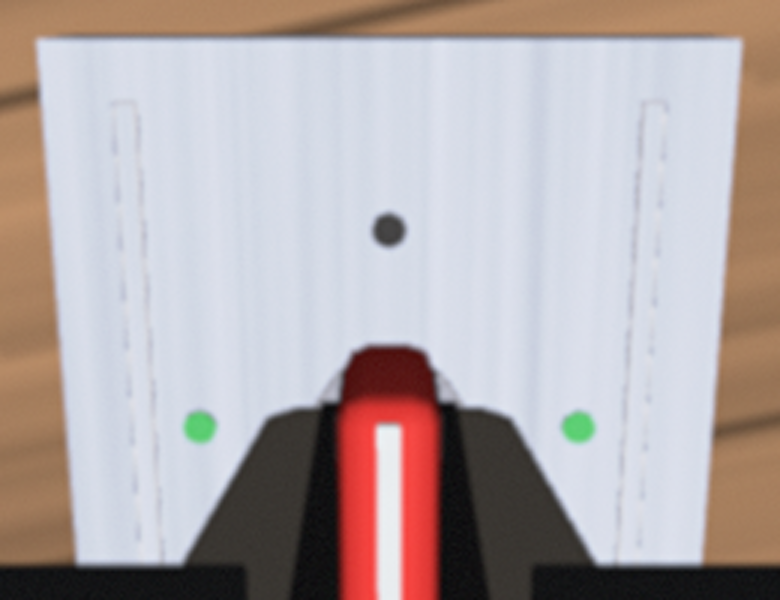

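```bash
python3 - <<'E'
from h import *
import pickle
# camera model in tool frame from w1
c,s=pickle.load(open("w1.pkl","rb"));Rt=quatR(s["ee_rot"])
# tool-frame camera: R' = R Rt, t' = R*tp + t
C={"intrinsics":c["intrinsics"],"R":c["R"]@Rt,"t":c["R"]@s["tool_pos"]+c["t"]}
c2,s2=pickle.load(open("w2.pkl","rb"));R2=quatR(s2["ee_rot"])
print("cam consistency",np.round(c2["R"]@s2["tool_pos"]+c2["t"]-C["t"],2),C["t"].round(2))
z=45.5
P=[ray(C,src(p,3,(150,110)),z) for p in [(37,38),(742,38),(200,427),(578,427),(389,230)]]
for p in P: print(p.round(1))
print("corner-based centre", P[0][0]-68,(P[0][1]+P[1][1])/2,"width",P[1][1]-P[0][1], "greens",((P[2]+P[3])/2).round(2))
# collar in tool frame during w1
for nm,Z in(("rim",138),):
    v=np.array([504.9,223.2,138.]); print("collar in tool w1",Rt.T@(v-s["tool_pos"]))
print("pose yaw w1",np.degrees(np.arctan2(Rt[1,1],Rt[0,1])))
E
```

```text
cam consistency [-0.37 -0.09  0.06] [  0.5   34.21 158.84]
[ 67.2 -58.2  45.5]
[67.4 57.3 45.5]
[ -0.7 -34.3  45.5]
[-0.7 33.4 45.5]
[35.3 -0.5 45.5]
corner-based centre -0.7679609049099696 -0.4444568002650193 width 115.43408210916971 greens [-0.7  -0.44 45.5 ]
collar in tool w1 [ -3.30939498  -3.19561286 161.44805593]
pose yaw w1 78.10124937342223
```

The cover hangs level and square. It weighs about 3.5 N, and its centre is less than 1 mm from the TCP axis. Carrying it to a hover over the collar with a +12° turn.

```bash
python3 -m jog '[[0,0,0,0,0.005,0,0],[0,0,0.5,0,0.015,0,0],[0,0,1,-0.001,0.032,0,0],[0,0,2,-0.001,0.056,0,0],[0,0,3,-0.002,0.084,0,0],[0,0,4,-0.003,0.114,0,0],[0,0,5,-0.003,0.145,0,0],[0,0,6,-0.004,0.177,0,0],[0,0,7,-0.005,0.21,0,0],[0,0,8,-0.006,0.243,0,0],[0,0,9,-0.006,0.276,0,0],[0,0,10,-0.007,0.309,0,0],[0,0,11,-0.008,0.342,0,0],[0,0,11.5,-0.008,0.374,0,0],[0,0,12,-0.009,0.405,0,0],[0,0,12,-0.0095,0.435,0,0],[0,0,12,-0.0095,0.46,0,0],[0,0,12,-0.0095,0.476,0,0],[0,0,12,-0.0095,0.485,0,0],[0,0,12,-0.0095,0.4885,0,0]]'
python3 -m jog '[[0,0,0,0,0,-0.005,0],[0,0,0,0,0,-0.013,0],[0,0,0,0,0,-0.02,0],[0,0,0,0,0,-0.025,0],[0,0,0,0,0,-0.025,0],[0,0,0,0,0,-0.025,0],[0,0,0,0,0,-0.025,0]]'
python3 - <<'E'
from h import *
c=imaging.camera("wrist");cv2.imwrite("pics/w7.png",c["image"]);s=ctrl.observe();print(s["tool_pos"],s["ee_rot"],s["time"],s["contact_force"],s["grip_width"])
Rt=quatR(s["ee_rot"]);print(np.degrees(np.arctan2(Rt[1,1],Rt[0,1])))
T=imaging.camera("top");S=imaging.camera("side")
crop(S["image"],220,180,330,290,6,"s7.png");crop(T["image"],165,165,275,265,6,"t7.png")
E
```

```text
time: 8.77
tool_pos: [503.0, 225.4, 260.3]
ee_rot: [-0.0, 0.003, 1.0, 0.0]
contact_force: [1.1, 1.1, -2.9]
grip_width: 13.6
time: 9.35
tool_pos: [504.1, 223.0, 235.7]
ee_rot: [0.0, 0.005, 1.0, 0.0]
contact_force: [-0.0, 0.5, -3.0]
grip_width: 13.7
[504.18135944 223.19804534 235.87007512] [2.83936513e-04 5.18404054e-03 9.99986511e-01 1.50456378e-04] 9.4 [ 0.15140527  0.09045028 -2.74206714] 13.608487565122319
89.40595494999903
```

View pics/w7.png

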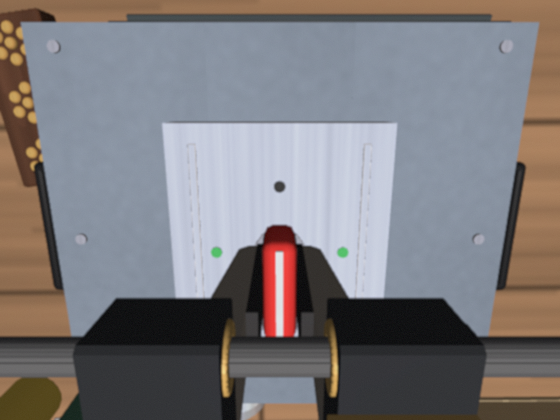

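View pics/s7.png

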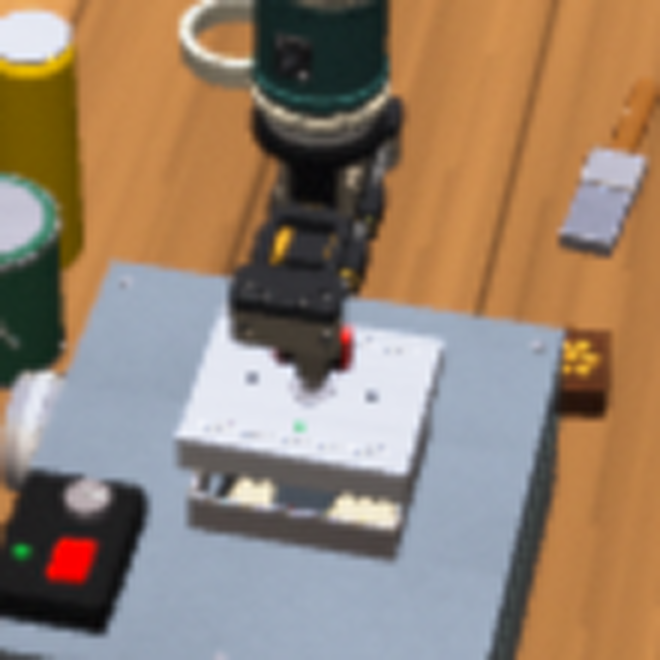

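View pics/t7.png

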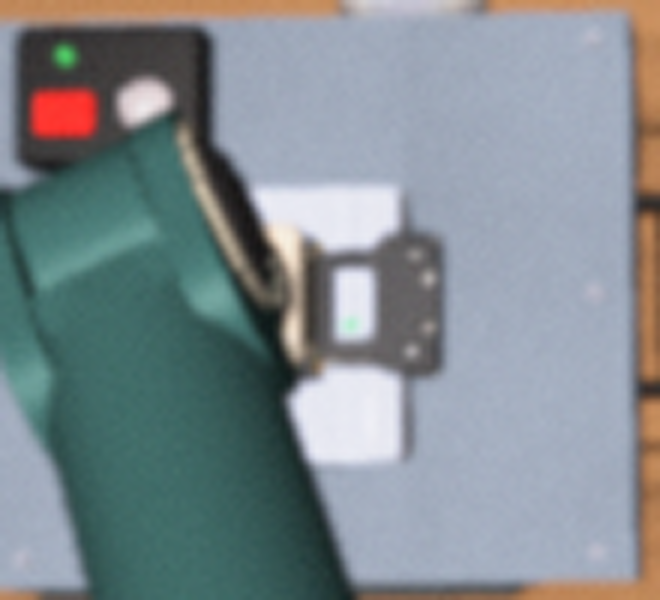

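```bash
python3 - <<'E'
from h import *
import pickle
S=imaging.camera("side");T=imaging.camera("top")
pp=[src(p,6,(220,180)) for p in [(180,439),(409,474),(443,340)]]
v,r=fitrect(S,list(zip([(1,1),(-1,1),(-1,-1)],pp)),136,116,190.3,[503,225,0]);print("cover side",v,np.degrees(v[2]),r)
# collar in side: from original crop, fit model
rs=[src(p,6,(210,220)) for p in [(293,140),(491,170),(460,293),(252,258)]]
v,r=fitrect(S,list(zip([(1,-1),(-1,-1),(-1,1),(1,1)],rs)),126,106,138,[503,225,0]);print("collar side",v,np.degrees(v[2]),r)
pb=[src(p,6,(220,180)) for p in [(190,523),(394,558)]];Q=[ray(S,p,110) for p in pb];print("collar base near edge",Q, (Q[0]+Q[1])/2)
# screws via w1
c1,s1=pickle.load(open("w1.pkl","rb"))
for p in [(76.5,102),(124,248),(430,26),(445,187)]: print("w1 screw",ray(c1,p,110).round(1))
i=cv2.imread("pics/w7.png")
c7=imaging.camera("wrist")
for p in [(53,46),(81,239),(507,46),(478.5,239)]: print("w7 screw",ray(c7,p,110).round(1))
s=ctrl.observe();z=s["tool_pos"][2]-45.5
P=[ray(c7,src(p,3,(150,110)),z) for p in [(37,38),(742,38),(200,427),(578,427)]]
print("cover w7",((P[2]+P[3])/2).round(1),((P[0]+P[1])/2+[68,0,0]).round(1))
E
```

```text
cover side [5.04581282e+02 2.26233935e+02 2.98257734e-03] 0.17088909376873515 [-0.3  0.1  0.1  0.1  0.2 -0.2]
collar side [ 5.03403809e+02  2.28355632e+02 -7.13504839e-03] -0.40880815917014524 [-0.2 -0.3  0.4 -0.1  0.1  0.1 -0.2  0.3]
collar base near edge [array([569.39502415, 273.6196493 , 110.        ]), array([444.88074737, 275.99399529, 110.        ])] [507.13788576 274.80682229 110.        ]
w1 screw [389.4  73.7 110. ]
w1 screw [524.3  72.5 110. ]
w1 screw [391.8 374.6 110. ]
w1 screw [527.7 373.9 110. ]
w7 screw [388.8  73.8 110. ]
w7 screw [524.5  72.9 110. ]
w7 screw [391.3 375.7 110. ]
w7 screw [527.1 374.1 110. ]
cover w7 [504.7 223.3 190.3] [504.7 224.  190.3]
```

The wrist view puts the cover centre at (504.7,223.6), against about (505,223.4) for the collar from its rim and the deck screws. The side view would have me shift by (−1,+2) mm, but it compares two different heights, so I keep the wrist figure. The stud's weak spring cushions a miss, so I lower gently and watch the force.

```bash
python3 -m jog '[[0,0,0,0,0,-0.006,0],[0,0,0,0,0,-0.012,0],[0,0,0,0,0,-0.018,0],[0,0,0,0,0,-0.022,0],[0,0,0,0,0,-0.025,0],[0,0,0,0,0,-0.026,0],[0,0,0,0,0,-0.027,0],[0,0,0,0,0,-0.028,0],[0,0,0,0,0,-0.029,0],[0,0,0,0,0,-0.03,0],[0,0,0,0,0,-0.03,0],[0,0,0,0,0,-0.03,0]]'
python3 - <<'E'
from h import *
s=ctrl.observe();print(s["tool_pos"],s["contact_force"],s["wrist_torque"])
c=imaging.camera("wrist");cv2.imwrite("pics/w8.png",c["image"]);
S=imaging.camera("side");crop(S["image"],220,180,330,290,6,"s8.png")
E
```

```text
time: 10.65
tool_pos: [503.9, 223.4, 205.6]
ee_rot: [0.0, 0.005, 1.0, 0.0]
contact_force: [-0.2, -0.6, -3.5]
grip_width: 13.8
[503.9031691  223.35763374 205.64080772] [-0.24279859 -0.58985302 -3.47193815] [ 0.0320375   0.00692841 -0.02150675]
```

View pics/s8.png

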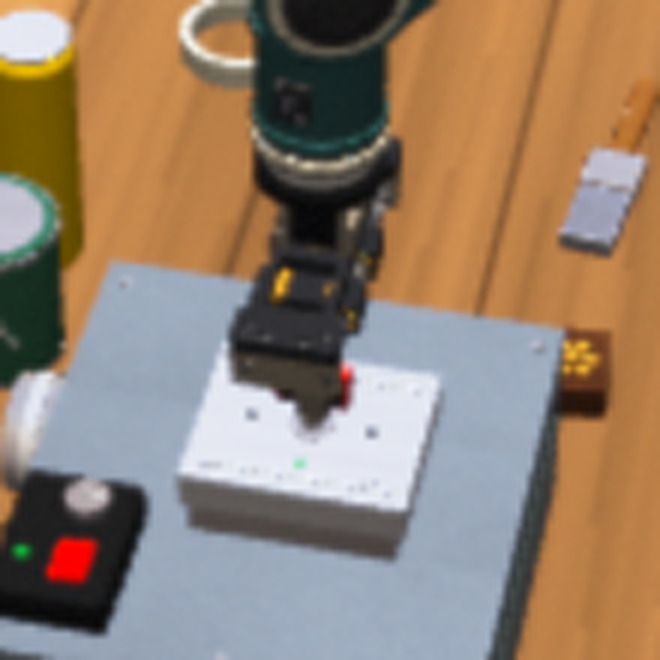

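View pics/w8.png

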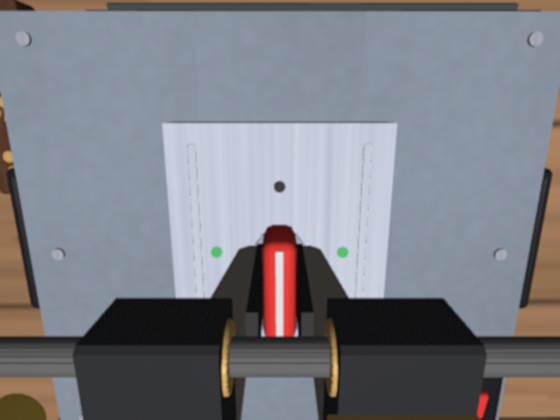

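The force is unchanged at −3.5 N with the skirt already about 3 mm below the rim, so the cover is over the collar. Continuing down.

```bash
python3 -m jog '[[0,0,0,0,0,-0.001,0],[0,0,0,0,0,-0.002,0],[0,0,0,0,0,-0.003,0],[0,0,0,0,0,-0.004,0],[0,0,0,0,0,-0.005,0],[0,0,0,0,0,-0.005,0]]'
python3 -m jog '[[0,0,0,0,0,-0.001,0],[0,0,0,0,0,-0.002,0],[0,0,0,0,0,-0.003,0],[0,0,0,0,0,-0.004,0],[0,0,0,0,0,-0.005,0],[0,0,0,0,0,-0.005,0]]'
python3 -m jog '[[0,0,0,0,0,-0.001,0],[0,0,0,0,0,-0.002,0],[0,0,0,0,0,-0.003,0],[0,0,0,0,0,-0.004,0],[0,0,0,0,0,-0.005,0],[0,0,0,0,0,-0.005,0]]'
```

```text
time: 11.25
tool_pos: [503.7, 223.3, 200.3]
ee_rot: [-0.0, 0.005, 1.0, -0.0]
contact_force: [0.9, 0.3, -3.9]
grip_width: 13.9
time: 11.75
tool_pos: [503.7, 223.3, 195.3]
ee_rot: [-0.0, 0.005, 1.0, -0.0]
contact_force: [0.6, 0.3, -3.3]
grip_width: 13.7
time: 12.25
tool_pos: [503.8, 223.2, 190.3]
ee_rot: [-0.0, 0.005, 1.0, -0.0]
contact_force: [-0.4, -0.4, -3.4]
grip_width: 13.9
```

```bash
python3 -m jog '[[0,0,0,0,0,-0.0005,0],[0,0,0,0,0,-0.001,0],[0,0,0,0,0,-0.0015,0],[0,0,0,0,0,-0.002,0],[0,0,0,0,0,-0.002,0]]'
python3 -m jog '[[0,0,0,0,0,-0.0005,0],[0,0,0,0,0,-0.001,0],[0,0,0,0,0,-0.0015,0],[0,0,0,0,0,-0.0015,0]]'
python3 -m jog '[[0,0,0,0,0,-0.0005,0],[0,0,0,0,0,-0.001,0],[0,0,0,0,0,-0.0015,0],[0,0,0,0,0,-0.0015,0]]'
python3 - <<'E'
from h import *
s=ctrl.observe();print(s["tool_pos"],s["contact_force"],s["wrist_torque"])
c=imaging.camera("wrist");cv2.imwrite("pics/w9.png",c["image"]);
S=imaging.camera("side");crop(S["image"],220,180,330,290,6,"s9.png")
E
```

```text
time: 12.67
tool_pos: [503.8, 223.3, 188.5]
ee_rot: [-0.0, 0.005, 1.0, -0.0]
contact_force: [-0.6, 0.3, -3.3]
grip_width: 13.9
time: 13.0
tool_pos: [503.8, 223.3, 187.0]
ee_rot: [-0.0, 0.005, 1.0, -0.0]
contact_force: [0.5, -0.3, -2.9]
grip_width: 13.8
time: 13.33
tool_pos: [504.0, 223.4, 186.0]
ee_rot: [0.0, 0.005, 1.0, 0.0]
contact_force: [-1.8, -1.1, 1.3]
grip_width: 13.8
[503.96276048 223.38747915 185.96511136] [-1.78200419 -1.14745619  1.27347619] [-0.11946361  0.39915682  0.01188954]
```

View pics/w9.png

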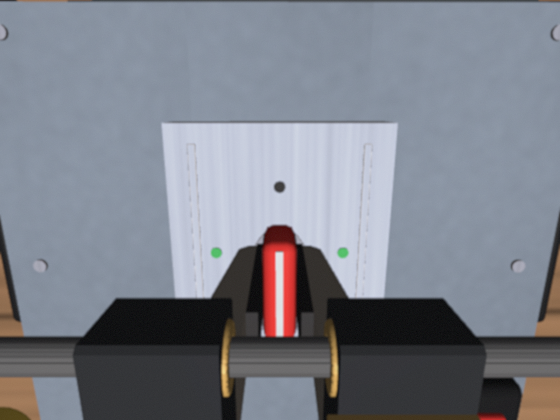

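View pics/s9.png

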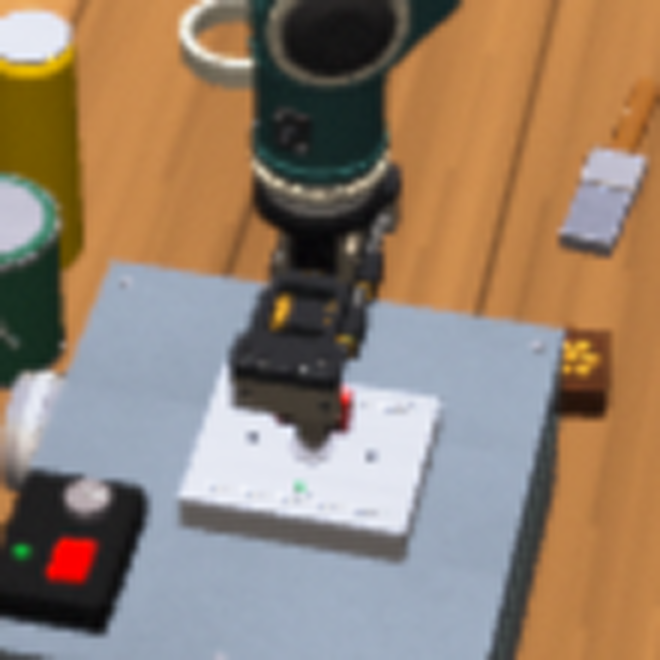

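Contact came at TCP z ≈ 186.5, matching the expected home height of 186.6, and the side view shows the cover down over the collar. I'll re-read the forces, then start pressing in small steps.

```bash
python3 -m jog '[[0,0,0,0,0,0,0],[0,0,0,0,0,0,0],[0,0,0,0,0,0,0]]'
python3 -m jog '[[0,0,0,0,0,-0.0005,0],[0,0,0,0,0,-0.001,0],[0,0,0,0,0,-0.001,0]]'
python3 -m jog '[[0,0,0,0,0,-0.0005,0],[0,0,0,0,0,-0.001,0],[0,0,0,0,0,-0.001,0]]'
```

```text
time: 13.68
tool_pos: [504.0, 223.3, 185.7]
ee_rot: [0.0, 0.005, 1.0, 0.0]
contact_force: [-1.2, -0.5, 1.1]
grip_width: 13.5
time: 13.93
tool_pos: [504.0, 223.3, 184.6]
ee_rot: [0.0, 0.005, 1.0, 0.0]
contact_force: [-1.6, -0.4, 2.2]
grip_width: 13.5
time: 14.18
tool_pos: [504.0, 223.3, 183.6]
ee_rot: [0.0, 0.005, 1.0, 0.0]
contact_force: [-1.1, -0.3, 2.9]
grip_width: 13.8
```

```bash
for k in 1 2 3; do python3 -m jog '[[0,0,0,0,0,-0.0003,0],[0,0,0,0,0,-0.0006,0],[0,0,0,0,0,-0.0006,0]]' | grep -E "tool_pos|contact"; done
```

```text
tool_pos: [504.0, 223.4, 183.1]
contact_force: [-1.5, -0.6, 3.9]
tool_pos: [504.0, 223.4, 182.4]
contact_force: [-0.7, -0.8, 4.2]
tool_pos: [504.0, 223.4, 181.8]
contact_force: [-2.0, -0.9, 4.1]
```

```bash
python3 -m jog '[[0,0,0,0,0,-0.0003,0],[0,0,0,0,0,-0.0006,0],[0,0,0,0,0,-0.0006,0]]' | grep -E "tool_pos|contact"
python3 -m jog '[[0,0,0,0,0,-0.0003,0],[0,0,0,0,0,-0.0006,0],[0,0,0,0,0,-0.0006,0]]' | grep -E "tool_pos|contact"
```

```text
tool_pos: [503.9, 223.4, 181.2]
contact_force: [-1.4, -0.2, 4.2]
tool_pos: [504.0, 223.3, 180.6]
contact_force: [-1.1, -1.0, 4.2]
```

```bash
python3 -m jog '[[0,0,0,0,0,-0.0003,0],[0,0,0,0,0,-0.0006,0],[0,0,0,0,0,-0.0006,0]]' | grep -E "tool_pos|contact"
```

```text
tool_pos: [504.0, 223.4, 180.1]
contact_force: [-0.5, -0.5, 5.6]
```

```bash
python3 -m jog '[[0,0,0,0,0,-0.0003,0],[0,0,0,0,0,-0.0006,0],[0,0,0,0,0,-0.0006,0]]' | grep -E "tool_pos|contact"
```

```text
tool_pos: [504.0, 223.4, 179.5]
contact_force: [-0.7, -1.0, 6.6]
```

The force follows the spring law (7 mm, 6.5 N), so the wing isn't slipping and the cam isn't at the floor yet.

```bash
python3 -m jog '[[0,0,0,0,0,-0.0003,0],[0,0,0,0,0,-0.0006,0],[0,0,0,0,0,-0.0006,0]]' | grep -E "tool_pos|contact"
```

```text
tool_pos: [504.0, 223.3, 179.0]
contact_force: [-1.3, -2.7, 5.5]
```

```bash
python3 -m jog '[[0,0,0,0,0,-0.0003,0],[0,0,0,0,0,-0.0006,0],[0,0,0,0,0,-0.0006,0]]' | grep -E "tool_pos|contact"
```

```text
tool_pos: [504.0, 223.3, 178.5]
contact_force: [-2.4, -0.9, 5.4]
```

```bash
python3 -m jog '[[0,0,0,0,0,-0.0003,0],[0,0,0,0,0,-0.0005,0],[0,0,0,0,0,-0.0005,0]]' | grep -E "tool_pos|contact"
```

```text
tool_pos: [504.0, 223.4, 178.0]
contact_force: [-1.7, 0.4, 7.6]
```

```bash
python3 -m jog '[[0,0,0,0,0,-0.0003,0],[0,0,0,0,0,-0.0005,0],[0,0,0,0,0,-0.0005,0]]' | grep -E "tool_pos|contact"
```

```text
tool_pos: [504.0, 223.4, 177.5]
contact_force: [-1.4, -1.5, 6.9]
```

```bash
python3 -m jog '[[0,0,0,0,0,-0.0003,0],[0,0,0,0,0,-0.0005,0],[0,0,0,0,0,-0.0005,0]]' | grep -E "tool_pos|contact"
```

```text
tool_pos: [504.0, 223.4, 177.1]
contact_force: [-1.5, -1.0, 8.2]
```

```bash
python3 -m jog '[[0,0,0,0,0,-0.0003,0],[0,0,0,0,0,-0.0005,0],[0,0,0,0,0,-0.0005,0]]' | grep -E "tool_pos|contact"
```

```text
tool_pos: [504.0, 223.4, 176.6]
contact_force: [-2.2, -0.6, 7.2]
```

```bash
python3 -m jog '[[0,0,0,0,0,-0.0002,0],[0,0,0,0,0,-0.0004,0],[0,0,0,0,0,-0.0004,0]]' | grep -E "tool_pos|contact"
python3 - <<'E'
from h import *
c=imaging.camera("wrist");cv2.imwrite("pics/w10.png",c["image"]);s=ctrl.observe();print(s["contact_force"],s["joints"])
S=imaging.camera("side");crop(S["image"],220,180,330,290,6,"s10.png")
E
```

```text
tool_pos: [504.0, 223.4, 176.3]
contact_force: [-1.6, -0.4, 8.8]
[-2.69260412 -0.76045413  7.79095738] [-0.62398512  0.37747609  0.18041441  1.91387749 -0.08770375  0.85735667
  1.16227936]
```

View pics/w10.png

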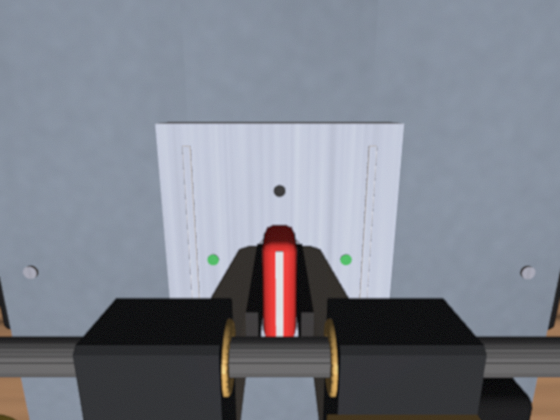

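View pics/s10.png

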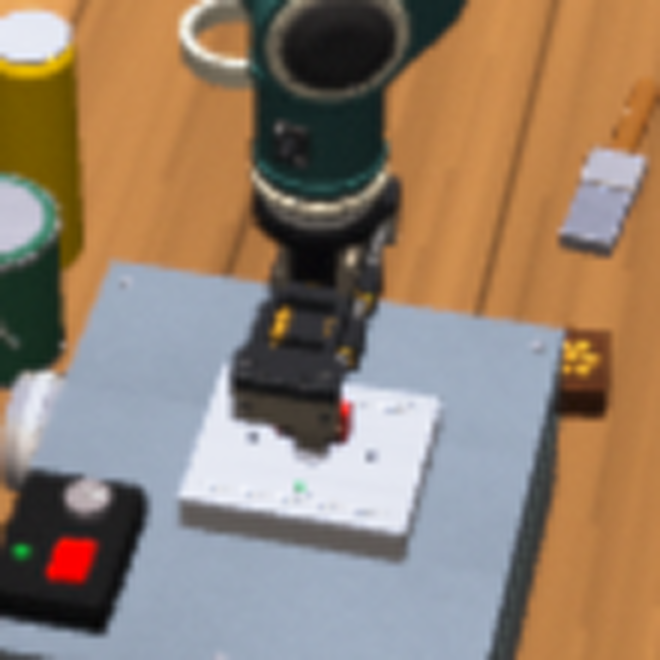

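The cover now spans 156–403 px against 163–397 before, so the head went in about 10 mm with the cover still home. Starting the clockwise turn.

```bash
python3 -m jog '[[0,0,-3,-0.0003,0,0,0],[0,0,-6,-0.0005,0,0,0],[0,0,-10,-0.0005,0,0,0],[0,0,-14,-0.0005,0,0,0],[0,0,-17,-0.0005,0,0,0],[0,0,-20,-0.0005,0,0,0],[0,0,-20,-0.0005,0,0,0]]'
python3 - <<'E'
from h import *
c=imaging.camera("wrist");cv2.imwrite("pics/w11.png",c["image"]);s=ctrl.observe();print(s["contact_force"],s["wrist_torque"])
E
```

```text
time: 18.37
tool_pos: [504.0, 224.1, 176.6]
ee_rot: [0.001, 0.18, 0.984, 0.001]
contact_force: [-1.1, -0.4, 8.7]
grip_width: 13.9
[-1.39977372  0.40604432  7.50091903] [-0.0255748   0.45367111  0.00588917]
```

View pics/w11.png

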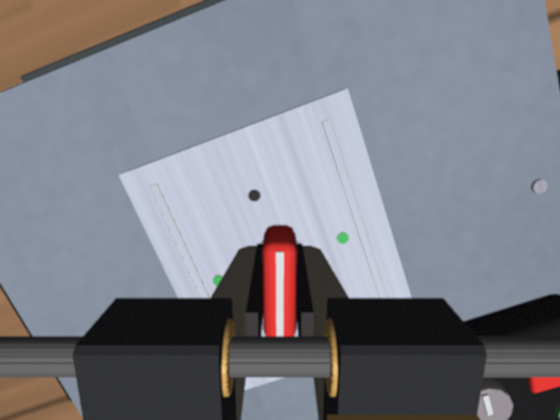

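The wing turns freely while the cover stays square with the deck. Continuing.

```bash
python3 -m jog '[[0,0,-5,0,0,-0.0002,0],[0,0,-10,0,0,-0.0003,0],[0,0,-15,0,0,-0.0003,0],[0,0,-20,0,0,-0.0003,0],[0,0,-25,0,0,-0.0003,0],[0,0,-30,0,0,-0.0003,0],[0,0,-30,0,0,-0.0003,0]]'
python3 - <<'E'
from h import *
s=ctrl.observe();print(s["contact_force"],s["wrist_torque"])
E
```

```text
time: 19.0
tool_pos: [504.6, 224.9, 176.5]
ee_rot: [0.001, 0.429, 0.904, 0.002]
contact_force: [-1.4, 2.3, 7.8]
grip_width: 14.3
[-1.38280769  2.25960614  7.77297266] [0.35550244 0.16305643 0.03821549]
```

```bash
python3 -m jog '[[0,0,-5,0,0,0,0],[0,0,-10,0,0,0,0],[0,0,-15,0,0,0,0],[0,0,-20,0,0,0,0],[0,0,-25,0,0,0,0],[0,0,-25,0,0,0,0]]'
python3 - <<'E'
from h import *
c=imaging.camera("wrist");cv2.imwrite("pics/w12.png",c["image"]);s=ctrl.observe();print(s["contact_force"],s["wrist_torque"])
E
```

```text
time: 19.5
tool_pos: [505.4, 225.3, 176.8]
ee_rot: [0.001, 0.614, 0.789, 0.003]
contact_force: [1.2, 2.6, 7.2]
grip_width: 13.9
[1.31259489 2.02451234 7.49791619] [ 0.56882539 -0.1306227  -0.02101777]
```

View pics/w12.png

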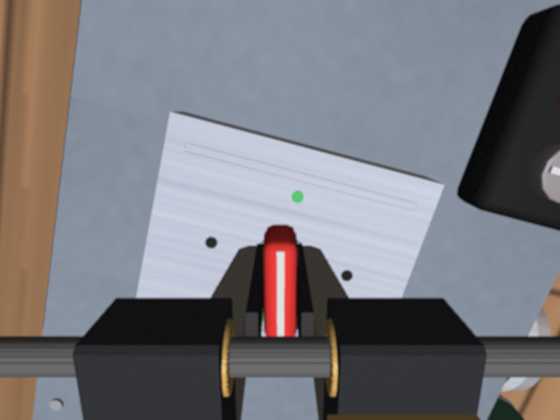

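```bash
python3 -m jog '[[0,0,-5,0,0,0,0],[0,0,-10,0,0,0,0],[0,0,-15,0,0,0,0],[0,0,-17,0,0,0,0],[0,0,-17,0,0,0,0],[0,0,-17,0,0,0,0]]'
python3 - <<'E'
from h import *
c=imaging.camera("wrist");cv2.imwrite("pics/w13.png",c["image"]);s=ctrl.observe();print(s["contact_force"],s["wrist_torque"])
E
```

```text
time: 20.05
tool_pos: [505.9, 225.4, 177.1]
ee_rot: [0.001, 0.723, 0.691, 0.004]
contact_force: [1.9, 3.5, 7.5]
grip_width: 14.0
[2.12089381 3.17512611 7.76097242] [ 0.64679308 -0.40901782  0.05540216]
```

View pics/w13.png

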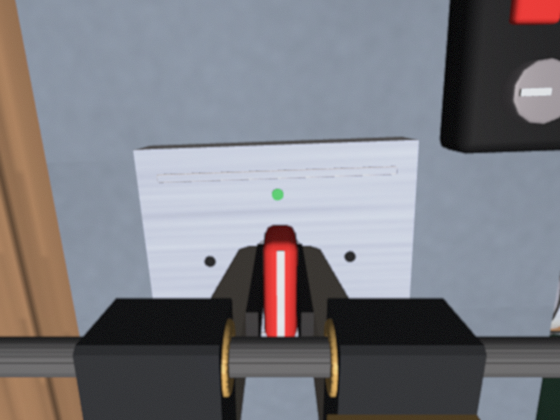

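The wing now stands about 92° from open, across the cover and in line with the green dot at (278,194). I ease the head up 2 mm to let the cam drop in behind the rib, reading the force.

```bash
python3 -m jog '[[0,0,0,0,0,0.0005,0],[0,0,0,0,0,0.001,0],[0,0,0,0,0,0.0015,0],[0,0,0,0,0,0.002,0],[0,0,0,0,0,0.002,0]]'
python3 -m jog '[[0,0,0,0,0,0.0005,0],[0,0,0,0,0,0.001,0],[0,0,0,0,0,0.001,0]]'
python3 -m jog '[[0,0,0,0,0,0.0005,0],[0,0,0,0,0,0.001,0],[0,0,0,0,0,0.001,0]]'
```

```text
time: 20.52
tool_pos: [505.9, 225.3, 179.0]
ee_rot: [0.001, 0.723, 0.691, 0.004]
contact_force: [2.0, 3.8, 6.1]
grip_width: 13.8
time: 20.77
tool_pos: [505.8, 225.3, 179.6]
ee_rot: [0.001, 0.723, 0.691, 0.003]
contact_force: [3.3, 3.1, 4.6]
grip_width: 13.8
time: 21.02
tool_pos: [505.7, 225.2, 179.7]
ee_rot: [0.001, 0.723, 0.691, 0.003]
contact_force: [6.0, 4.3, -2.8]
grip_width: 13.7
```

The rise stops at z 179.7 and the force flips to −2.8 N, so the cam is caught. I unload the head (1 mm down, 2 mm sideways relief) and open.

```bash
python3 -m jog '[[0,0,0,0.0005,0.0005,-0.0005,0],[0,0,0,0.001,0.001,-0.001,0],[0,0,0,0.0015,0.0015,-0.001,0],[0,0,0,0.002,0.0015,-0.001,0],[0,0,0,0.002,0.0015,-0.001,0]]'
python3 -m jog '[[0,0,0,0,0,0,0.2],[0,0,0,0,0,0,0.4],[0,0,0,0,0,0,0.6],[0,0,0,0,0,0,0.6],[0,0,0,0,0,0,0.6],[0,0,0,0,0,0,0.6],[0,0,0,0,0,0,0.6],[0,0,0,0,0,0,0.6]]'
python3 - <<'E'
from h import *
c=imaging.camera("wrist");cv2.imwrite("pics/w14.png",c["image"]);s=ctrl.observe();print(s["contact_force"],s["wrist_torque"],s["grip_width"])
E
```

```text
time: 21.43
tool_pos: [506.1, 225.4, 179.0]
ee_rot: [0.0, 0.723, 0.691, 0.001]
contact_force: [-0.6, 1.4, 7.1]
grip_width: 13.6
time: 22.1
tool_pos: [505.4, 224.8, 178.4]
ee_rot: [0.0, 0.723, 0.691, -0.0]
contact_force: [0.2, -0.0, -0.4]
grip_width: 55.2
[-0.05699308 -0.29960757 -0.61637993] [-0.00348631  0.08223459  0.02084241] 55.13195299543138
```

View pics/w14.png

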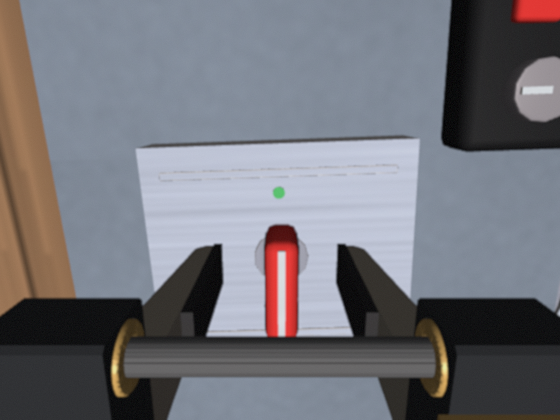

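The fingers are clear on both sides and the wing is still across. Retreating straight up and checking.

```bash
python3 -m jog '[[0,0,0,0,0,0.005,0.6],[0,0,0,0,0,0.015,0.6],[0,0,0,0,0,0.03,0.6],[0,0,0,0,0,0.05,0.6],[0,0,0,0,0,0.08,0.8],[0,0,0,0,0,0.11,0.8],[0,0,0,0,0,0.12,0.8],[0,0,0,0,0,0.12,0.8],[0,0,0,0,0,0.12,0.8],[0,0,0,0,0,0.12,0.8],[0,0,0,0,0,0.12,0.8]]'
python3 - <<'E'
from h import *
import pickle
c=imaging.camera("wrist");cv2.imwrite("pics/w15.png",c["image"]);s=ctrl.observe();print(s["contact_force"],s["tool_pos"]);pickle.dump((c,s),open("w15.pkl","wb"))
S=imaging.camera("side");crop(S["image"],220,180,330,290,6,"s15.png")
crop(c["image"],170,120,400,310,3,"w15c.png")
T=imaging.camera("top");cv2.imwrite("pics/t15.png",T["image"])
E
```

```text
time: 23.07
tool_pos: [504.5, 224.5, 297.0]
ee_rot: [-0.0, 0.723, 0.691, -0.001]
contact_force: [0.4, -0.0, -0.1]
grip_width: 73.3
[ 0.39317037 -0.29129543 -0.20499088] [504.65565043 224.542818   297.01560865]
```

View pics/w15.png

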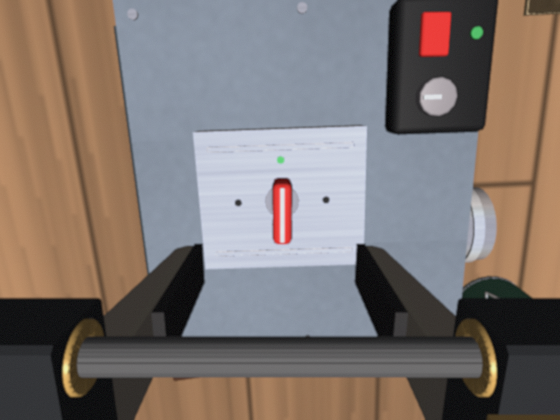

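View pics/s15.png

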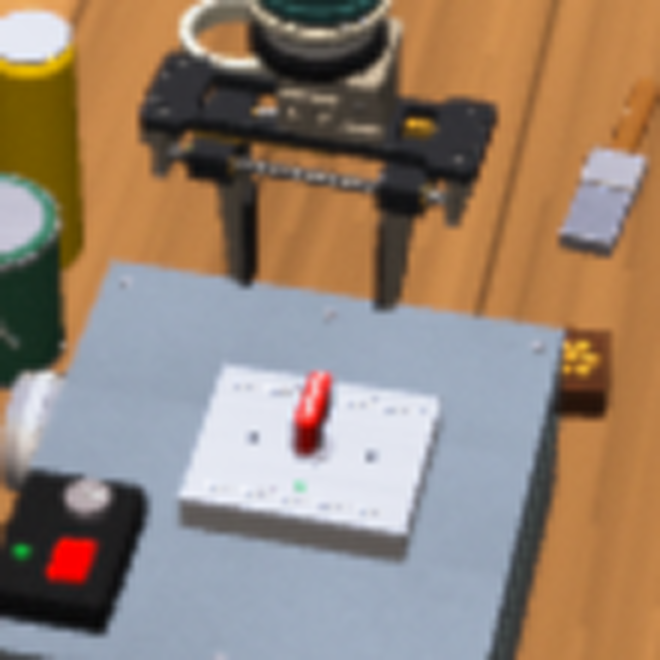

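View pics/w15c.png

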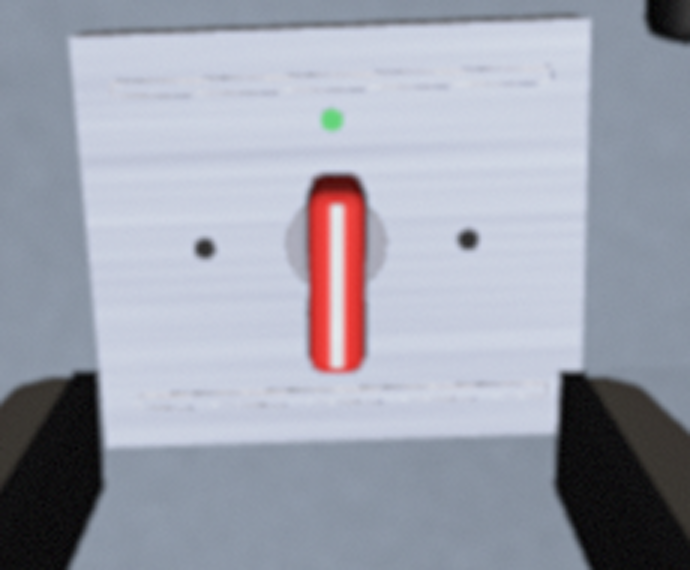

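View pics/t15.png

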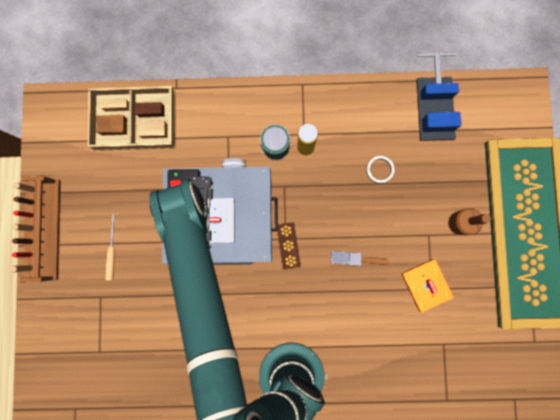

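```bash
python3 - <<'E'
from h import *
import pickle
c,s=pickle.load(open("w15.pkl","rb"))
pp=[src(p,3,(170,120)) for p in [(70,37),(590,17),(560,434),(107,448)]]
# image: right = tool y
P=[ray(c,p,141) for p in pp];print([p.round(1) for p in P])
# sign by position
ctr=np.mean(P,0);sg=[(np.sign(p[0]-ctr[0]),np.sign(p[1]-ctr[1])) for p in P]
for z in (136,141,146):
    v,r=fitrect(c,list(zip(sg,pp)),136,116,z,[505,224,0]);print(z,v,np.degrees(v[2]),r)
w=[ray(c,src(p,3,(170,120)),184) for p in [(337,203),(337,368)]];d=w[1]-w[0];print((w[0]+w[1])/2,np.linalg.norm(d),np.degrees(np.arctan2(d[1],d[0])))
a,b=cv2.imread("pics/top0.png"),cv2.imread("pics/t15.png")
D=cv2.absdiff(a,b).max(2)
for n,(u,v2) in dict(tape=(381,169),brush=(358,259),tin=(275,141),spray=(307,137),mallet=(468,221),chisel=(111,245),orn=(289,246)).items(): print(n,D[v2-15:v2+15,u-15:u+15].mean().round(1))
E
```

```text
[array([437.7, 281.3, 141. ]), array([572.9, 280.6, 141. ]), array([566.3, 164.2, 141. ]), array([436.4, 165.4, 141. ])]
136 [ 5.03373388e+02  2.21825799e+02 -1.87651055e-02] -1.0751613466150003 [-0.  -0.  -2.   2.4  3.5 -0.7 -1.2 -2. ]
141 [ 5.03412043e+02  2.22811379e+02 -1.87566143e-02] -1.0746748351968278 [-1.6 -0.9 -0.5  1.4  4.7  0.5 -2.4 -0.7]
146 [ 5.03450298e+02  2.23790253e+02 -1.87476414e-02] -1.074160727196804 [-3.1 -1.8  1.   0.4  6.   1.9 -3.7  0.7]
[504.68965163 222.98965345 184.        ] 40.59626409597688 -92.37351310159049
tape 7.6
brush 7.6
tin 7.3
spray 6.6
mallet 6.2
chisel 7.6
orn 6.5
```

One of those corners, at crop (560,434), was hidden by a finger. The other three put the cover at about (505,223), which is centred on the collar. The wing has turned about 92°, the bystander patches in the top view are unchanged, and the arm is clear. Handing in.

```bash
python3 - <<'E'
from h import *
s=ctrl.observe();print(s["time"],s["contact_force"],np.abs(s["dq"]).max())
print(ctrl.hand_in())
E
```

```text
23.2167 [-0.27263404  0.4299523   0.21484073] 0.005296792222724761
the job is handed in; nothing more can be done
None
```

The cover is back on the collar with its stud locked, and I handed the job in at 23.2 s. No verdict was reported.

**What I did:** I gripped the aluminium cover by its red wing, lined the wing up with the cover's long side, and lowered the cover onto the rim. Contact came at the expected height. I then pressed the head in about 10 mm, turned it about 92° clockwise, eased it up until the cam caught, let go and backed straight up.

**Last checks that agreed:**
- **Catch:** the wing stopped rising at about 7 mm pressed, and the force turned to a −2.8 N pull.
- **Force:** the highest push I read at the wrist was about 9 N.
- **Fit:** the cover sits centred on the collar to within about 1 mm. It looks level in the side view.
- **Wing:** it stands about 1.6 rad from open.
- **Surroundings:** in the top view the bystanders look unmoved, and the fingers are clear of everything.

**What disagreed or failed:**
- **Side camera:** while hovering, it put the cover 1–2 mm off from the wrist camera. I trusted the wrist camera, and the cover went on without catching.
- **Final rectangle fit:** it left errors of up to about 5 pixels, because a finger hid one corner. I judged the position from the other three corners instead.
- **Press depth after release:** I didn't measure this accurately. The figure of about 7 mm comes from where the wing stopped before I let go; a rough reading from the picture afterwards suggested less.
- **Sideways force:** it reached about 6–7 N at the wrist while easing up. I relieved it before opening the fingers.

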